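Pull the red cassette from the row and clamp it in the badge feeder

TASK

Pull the red-tabbed cassette out of the packed row: tip its top well forward out of the row by the tab while its foot stays in the rack, then draw it up and out, stand it gently all the way down in the dock's slot and let go. With it standing there, wind the black clamp knob back (anticlockwise from above) until it comes up against its stop at the start of the thread, then forwards (clockwise) right to its other stop, and let go. Leave the other cassettes standing in the rack and the badges and marker where they are.

Things in the scene. Friction and masses are not known exactly. Their poses are not given: they have to be found in the camera images.
- red_cassette: the cassette to load: upright white plastic box, 80 mm deep (its x) x 43 mm thick (its y) x 110 mm tall (its z), about 0.18-0.35 kg, with a red tab on top, red top stripe and red label. Origin at the centre of its underside. It stands at an unknown place among the five in the row, 2 mm from its neighbours, its x along the rack's x
- red_cassette_tab (a point): centre of the red tab: an upright fin 40 mm long (cassette x) x 10 mm thick (cassette y) x 26 mm tall, standing on the cassette's top face, so it runs from 110 to 136 mm above the underside; the tab's centre is 10 mm in front (-x) of the cassette's middle. Made to be pinched from above across its 10 mm; neighbouring tabs are 45 mm away centre to centre (35 mm clear between tabs)
- blue_cassette: bystander, stays standing in the rack: a white storage cassette with a blue tab, blue top stripe and blue front label; same shape and size as the red one, about 0.25 kg; origin at the centre of its underside, z up, x and y along the rack's x and y
- green_cassette: bystander, stays standing in the rack: a white storage cassette with a green tab, green top stripe and green front label; same shape and size as the red one, about 0.25 kg; origin at the centre of its underside, z up, x and y along the rack's x and y
- yellow_cassette: bystander, stays standing in the rack: a white storage cassette with a yellow tab, yellow top stripe and yellow front label; same shape and size as the red one, about 0.25 kg; origin at the centre of its underside, z up, x and y along the rack's x and y
- grey_cassette: bystander, stays standing in the rack: a white storage cassette with a grey tab, grey top stripe and grey front label; same shape and size as the red one, about 0.25 kg; origin at the centre of its underside, z up, x and y along the rack's x and y
- rack: fixed blue rack; five cassettes stand side by side along its y at y = -90, -45, 0, 45, 90 mm, centred at x = 0, on its floor 10 mm above the table. Origin on the table under the middle of the row; -x is its open front, toward the robot. A front sill (inner face x = -44 mm, 6 mm thick, top 24 mm above the table) stops the cassettes' feet. End cheeks 70 mm high, with posts to 138 mm at the rear
- keeper_bar (a point): middle of the underside of a fixed steel bar over the rear of the row: rack x = 30 to 44 mm, 130 to 138 mm above the table, so 10 mm above the cassettes and over their rear 10 mm. It blocks a straight lift: first tip the cassette to rack -x about its front lower edge by 0.3 to 0.4 rad (its tab moves forward in an arc), then draw it up and forward along its lean
- dock: fixed feed dock of the badge machine. Origin on the table under the middle of its open-topped slot; the slot's x (88 mm clear) takes the cassette's x, its y the thickness. Slot floor 8 mm above the table, aluminium wall tops 53 mm. Fixed wall's inner face at y = +27 mm; movable jaw on the other side. Green knob housing at y = -91 to -153 mm, 44 mm high
- jaw_face (a point): middle of the orange clamp jaw's top inner edge, 44 mm above the table, at dock y = -27 mm + 6.9 mm per rad of the knob; it faces the fixed wall. Free slot: 54 mm with the knob at 0, about 49 to 52 mm at the start, 45 mm with the knob at 1.3
- clamp_knob (a joint): angle of the black wing knob on top of the dock's green housing, rad; grows clockwise seen from above and closes the jaw; 0 = firm stop at the start of the thread (fully anticlockwise), 1.3 = firm stop, clamped (fully clockwise). It starts part-way, at 0.35 to 0.75. Turns stiffly (about 0.06 N m) and stays where it is left
- knob_grip (a point): point on the knob's upright axis in the middle of its wing, at dock x = 0, y = -125 mm, 73 mm above the table; the wing is a bar 50 mm long x 12 mm thick x 30 mm tall, from 55 to 85 mm above the table; this point's x axis runs along the wing and turns with the knob. With the knob at 0.65 the wing lies along the dock's x
- badge_a: bystander: silvery 44 mm round pin badge, 6 mm thick, lying on the dark mat; origin under its centre
- badge_b: bystander: another such badge on the mat; origin under its centre
- marker: bystander: red marker pen with a black cap, 130 mm long (x), 13 mm thick, lying on the mat; origin under its middle

How it is judged:
On the way, in this order (a step that is already met when the one before it is completed fails the run):
1. the red cassette is tipped forward (more than 0.22 rad, its top toward the rack's front) with its foot still in the rack (angle between red_cassette's own z axis and vertical above 0.22 rad and x of red_cassette_tab in the frame of rack below -0.032 m and z of red_cassette in the frame of rack below 0.045 m and x of red_cassette in the frame of rack above -0.035 m), for 0.05 s.
2. it is lifted clear of the rack (underside's centre more than 80 mm above the table) (z of red_cassette in the frame of rack above 0.08 m), for 0.05 s.
3. it stands fully down and upright in the dock's slot, let go (x of red_cassette in the frame of dock between -0.008 and 0.008 m and y of red_cassette in the frame of dock between -0.011 and 0.011 m and z of red_cassette in the frame of dock below 0.013 m and angle between red_cassette's own z axis and vertical below 0.07 rad and contact force between the fingers and red_cassette below 0.1 N), for 0.2 s.
4. with the cassette standing there, the knob is wound back to its stop (below 0.1 rad) (all of step 3 and value of joint clamp_knob below 0.1 rad), for 0.1 s.
At the end, for the whole second after the job is handed in: Red cassette released, at rest, upright (0.07 rad) and fully down in the dock slot (underside under 13 mm, within 8 mm in x and 11 mm in y of its middle); knob past 1.15 rad; other cassettes upright (0.12 rad), moved under 25 mm; badges and marker moved under 30 mm (all of step 3 and value of joint clamp_knob above 1.15 rad and linear speed of red_cassette below 0.02 m/s and angle between each of blue_cassette, green_cassette, yellow_cassette, grey_cassette's own z axis and vertical below 0.12 rad and distance of each of blue_cassette, green_cassette, yellow_cassette, grey_cassette from where it was at the start of the episode below 0.025 m and distance of each of badge_a, badge_b, marker from where it was at the start of the episode below 0.03 m); the robot touches nothing.
It fails at once if another cassette is lifted or tipped over (angle between any of blue_cassette, green_cassette, yellow_cassette, grey_cassette's own z axis and vertical above 0.35 rad or z of any of blue_cassette, green_cassette, yellow_cassette, grey_cassette in the frame of rack above 0.05 m).
It fails at once if the red cassette is dropped (moves faster than 0.6 m/s while not held) (linear speed of red_cassette above 0.6 m/s and contact force between the fingers and red_cassette below 0.1 N).
It also fails if it takes over 61 s, if anything falls off the work surface, if the arm or the gripper's body presses on something with over 40 N, if the wrist force passes 120 N, or if a joint passes its speed limit or range.

ROBOT

A 6-joint arm with a two-finger parallel gripper is mounted at the origin on the work surface. World frame = base frame: x ahead of the robot, y to its left, z up, the work surface at z = 0. Lengths are in m, angles in rad, forces in N, time in s.
With the tool pointing down it reaches from about 0.35 to 0.875 m from the base axis. Payload 4.2 kg.
Tool frame: the origin (TCP) lies at the very end of the fingers, on their centre line; the grasp point (between the pads) lies 19 mm behind it; z points along the fingers, y is the line along which they close (so a half turn about z gives the same grasp; the last joint's range is limited). The gripper opens to 87 mm and grips with 3 to 60 N. Pads are 19 mm wide; open, the fingers measure 117 mm over their backs; the gripper's body (75 mm by 190 mm) begins 51 mm behind the grasp point.
Start: joints at [1.601, 0.385, 0.008, 0, -1.194, -0.259], TCP at [0.142, 0.609, 0.223] pointing down, gripper open.
Joint ranges: [-3.14, 3.14], [-1.21, 2.06], [-1.07, 1.41], [-3.16, 2.05], [-2.99, -0.16], [-3.1, 3.1]. Speed limits (rad/s): [2.79, 2.79, 3.14, 3.14, 3.14, 3.14].

INTERFACE

Orientations are given as a rotation vector (axis times angle).
In Python, from rig import arm gives the robot as it stands.
- The arm moves only by the shell command python3 nudge.py [OPENING] [FORCE], which reads ROWS from standard input. ROWS is a JSON list of rows, 1 to 12 of them, each an object with the fields pos (a list: dx, dy, dz in m), rot (a list: a rotation vector rx, ry, rz in rad); a field left out counts as zero; each row shifts and turns the commanded pose from where the row before left it, along the tool's axes as they then stand; what a row does not reach is not made up. A row lasts 1/8 s, in which the tool goes at most 0.0625 m and 0.188 rad, less where a joint would pass 70% of its speed; a pose out of reach is approached as far as the arm can. OPENING is the finger opening in m, set as the command begins (- or left out keeps the last). The fingers move at their own pace and stop on an object; FORCE is the grip in N (left out, the last holds). Time passes only in rows, so rows that do not move let the fingers close. It prints the time, the measured TCP pose, the force, the opening and the grip force at its end. Input that does not fit is refused with a message, and nothing moves.
- arm.get_obs(): the state, without advancing time (a new reading comes with each control period).
- arm.get_image(name): name is "scene" or "top" or "wrist"; returns a dict with "frame" (384x512x3 uint8, red, green, blue), "fx", "fy", "cx", "cy" (pixels), "rvec" (rotation vector, rad) and "tvec" (3), from world to camera coordinates, as OpenCV has them. Camera axes: x right, y down, z forward; pixel columns grow to the right and rows downward; lengths in m; the calibration is good to about 2 mm. A picture is of the moment at which its call begins. There is no depth.
- arm.sign_off(): hands the job in; it is judged then, once.
The state is a dict: "time": time; "joint_pos": joint angles; "qd": joint speeds; "tau": joint torques, N m; "ee_pos": TCP position; "tcp_rot": TCP orientation; "contact_force": force on the tool from outside, world axes, zero at the start; "ft_torque": the same for the moment, N m; "opening": finger opening in m; "gripper_force": force on a finger pad.
Only numpy, scipy, OpenCV 4.12 (cv2) and the standard library are available. Lean on these libraries where they do the work, as an engineer would, in place of code of your own. Each camera call takes 0.05 s, during which the arm holds its last target. There are 200 camera calls.

## Working session

There is one attempt and no reset: what is moved stays moved. The work goes in short steps, Python scripts to look and compute and a shell command to move; the robot and the scene stay as the last step left them, time stands still between calls to the robot, and variables do not carry over. Pictures are saved under pics/ and viewed, at most 10 in all, crops included, and the job is handed in when it is done.

```bash
ls; mkdir -p pics
cat > h.py <<'E'
import numpy as np, cv2
from rig import arm
from scipy.spatial.transform import Rotation as R
def cam(n):
    im=arm.get_image(n); im['R']=R.from_rotvec(im['rvec']).as_matrix(); im['t']=np.array(im['tvec']); return im
def ray(im,u,v):
    d=im['R'].T@np.array([(u-im['cx'])/im['fx'],(v-im['cy'])/im['fy'],1]); return -im['R'].T@im['t'],d
def onz(im,u,v,z):
    c,d=ray(im,u,v); return c+d*(z-c[2])/d[2]
def proj(im,p):
    q=im['R']@np.array(p)+im['t']; return np.array([q[0]/q[2]*im['fx']+im['cx'],q[1]/q[2]*im['fy']+im['cy']])
def save(im,n): cv2.imwrite('pics/'+n+'.png',cv2.cvtColor(np.array(im['frame']),cv2.COLOR_RGB2BGR))
def rel(p,rot=None):
    o=arm.get_obs(); Rt=R.from_rotvec(o['tcp_rot']).as_matrix(); return Rt.T@(np.array(p)-o['ee_pos'])
E
python3 - <<'E'
from h import *
for n in ('scene','top','wrist'):
    im=cam(n); save(im,n+'0'); print(n,im['fx'],im['cx'],im['cy'],-im['R'].T@im['t'],im['R'][2])
o=arm.get_obs(); print(o); print(R.from_rotvec(o['tcp_rot']).as_matrix().round(3))
E
```

```text
nudge.py
pics
rig.py
scene 426.38754788587744 243.60570997742292 195.52540161847352 [0.97571274 0.41471437 0.97890505] [-0.41695731 -0.34041298 -0.84277257]
top 380.58247461771134 254.0587705071676 191.42053083242155 [0.46157377 0.06699634 1.0520303 ] [ 0.07517643 -0.02687923 -0.99680791]
wrist 290.0613044876939 253.11524300284762 191.1377094218712 [0.20895385 0.59230552 0.38447549] [-0.25302887  0.05695473 -0.9657808 ]
{'time': 0.15, 'joint_pos': array([ 1.60062378e+00,  3.85386888e-01,  6.96539244e-03, -3.44254861e-04,
       -1.19400144e+00, -2.58603334e-01]), 'qd': array([ 0.00060489, -0.00276464,  0.00339292,  0.00237305,  0.00078661,
       -0.00018337]), 'tau': array([-4.68272060e-05, -3.91052985e+01,  1.87588692e+01,  4.22231823e+00,
        1.24019085e-02, -1.40656016e-04]), 'ee_pos': array([0.14162388, 0.60828852, 0.22171788]), 'tcp_rot': array([ 3.11939416e+00, -3.58586131e-01, -1.30165427e-04]), 'contact_force': array([ 0.26604425, -0.20519448, -0.39264143]), 'ft_torque': array([ 0.0338914 , -0.04068077,  0.00574573]), 'gripper_force': 0.0, 'opening': 0.0874096589829511}
[[ 0.974 -0.227 -0.   ]
 [-0.227 -0.974 -0.002]
 [ 0.     0.002 -1.   ]]
```

View pics/top0.png

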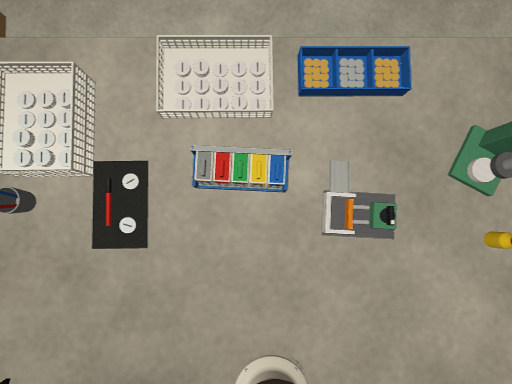

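View pics/scene0.png

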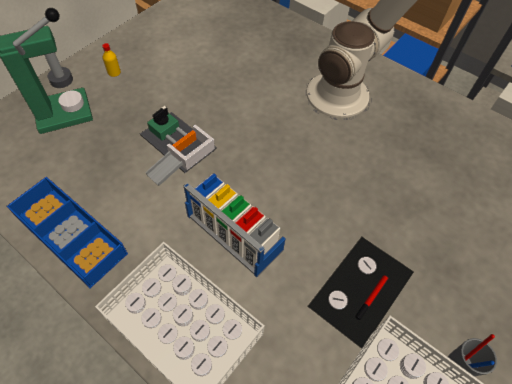

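The top view shows the row with red second from the left, around (222,166). The dock is at about (345,214), with its orange jaw at (350,213) and its green housing and knob at (385,215). The badges and marker are far away, around (120,205). Next: rough positions, then close-ups from the wrist camera.

```bash
cat >> h.py <<'E'
HS={'red':[(0,4),(176,180)],'blue':[(105,118)],'green':[(50,80)],'yellow':[(22,32)],'orange':[(6,16)]}
def blobs(im,col,mins=30,s=130,v=60,roi=None):
    hsv=cv2.cvtColor(np.array(im['frame']),cv2.COLOR_RGB2HSV); m=np.zeros(hsv.shape[:2],np.uint8)
    for a,b in HS[col]: m|=cv2.inRange(hsv,(a,s,v),(b,255,255))
    if roi: 
        k=np.zeros_like(m); k[roi[1]:roi[3],roi[0]:roi[2]]=255; m&=k
    cs,_=cv2.findContours(m,cv2.RETR_EXTERNAL,cv2.CHAIN_APPROX_NONE)
    return [(cv2.contourArea(c),cv2.minAreaRect(c),np.array(cv2.moments(c)['m10']/cv2.contourArea(c)),cv2.moments(c)['m01']/cv2.contourArea(c)) for c in cs if cv2.contourArea(c)>mins]
E
python3 - <<'E'
from h import *
im=cam('top')
for c,z in (('red',.125),('green',.125),('yellow',.125),('blue',.125),('orange',.044)):
    for a,r,u,v in blobs(im,c,30,roi=(185,140,400,240)):
        print(c,a,np.round(r[0],1),np.round(r[1],1),round(r[2]),onz(im,r[0][0],r[0][1],z).round(4))
E
```

```text
red 335.5 [221.8 165.8] [13.4 27.8] 3 [0.5953 0.1202 0.125 ]
green 306.5 [240.2 166.4] [12.8 27. ] 2 [0.5934 0.0753 0.125 ]
yellow 342.0 [258.  167.5] [27. 14.] 90 [0.5903 0.0315 0.125 ]
blue 124.5 [243.5 183.3] [ 33.4 100.6] 77 [0.5516 0.0676 0.125 ]
blue 325.5 [276.5 168.5] [27. 13.] 90 [ 0.5874 -0.0139  0.125 ]
orange 190.0 [348.7 213.5] [ 7.7 29.3] 2 [ 0.4759 -0.2116  0.044 ]
```

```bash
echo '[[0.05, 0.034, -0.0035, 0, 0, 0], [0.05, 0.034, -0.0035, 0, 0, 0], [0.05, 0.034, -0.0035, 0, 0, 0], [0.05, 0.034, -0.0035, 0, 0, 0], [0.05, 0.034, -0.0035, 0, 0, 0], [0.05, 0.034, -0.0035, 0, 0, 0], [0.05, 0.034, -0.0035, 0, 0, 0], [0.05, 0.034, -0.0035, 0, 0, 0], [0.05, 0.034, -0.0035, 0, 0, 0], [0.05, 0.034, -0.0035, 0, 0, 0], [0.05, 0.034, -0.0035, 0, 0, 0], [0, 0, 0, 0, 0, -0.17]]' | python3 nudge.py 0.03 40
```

```text
refused: ROWS must be a list of objects, one for each row. Nothing was moved.
```

Refused on format, not on reach. It needs a list of objects, one for each row.

```bash
echo '[{"pos":[0.05, 0.034, -0.0035]}, {"pos":[0.05, 0.034, -0.0035]}, {"pos":[0.05, 0.034, -0.0035]}, {"pos":[0.05, 0.034, -0.0035]}, {"pos":[0.05, 0.034, -0.0035]}, {"pos":[0.05, 0.034, -0.0035]}, {"pos":[0.05, 0.034, -0.0035]}, {"pos":[0.05, 0.034, -0.0035]}, {"pos":[0.05, 0.034, -0.0035]}, {"pos":[0.05, 0.034, -0.0035]}, {"pos":[0.05, 0.034, -0.0035]}, {"rot":[0, 0, -0.17]}]' | python3 nudge.py 0.03 40
echo '[{}, {}]' | python3 nudge.py
python3 - <<'E'
from h import *
im=cam('wrist'); save(im,'w1')
for c,z in (('red',.133),('green',.133),('yellow',.133),('blue',.133)):
    for a,r,u,v in blobs(im,c,100):
        print(c,a,np.round(r[0],1),np.round(r[1],1),round(r[2]),onz(im,r[0][0],r[0][1],z).round(4))
E
```

```text
time: 1.7
ee_pos: [0.5946, 0.1164, 0.2601]
tcp_rot: [3.139, -0.094, -0.001]
contact_force: [-0.7, 0.3, 0.5]
opening: 0.0298
gripper_force: 0.0
time: 1.95
ee_pos: [0.5922, 0.1201, 0.261]
tcp_rot: [3.14, -0.095, -0.0]
contact_force: [-0.1, 0.0, -0.3]
opening: 0.0298
gripper_force: 0.0
red 343.0 [ 51.1 227.3] [36.3 11.1] 75 [0.5561 0.3395 0.133 ]
red 1814.5 [254.  180.5] [59. 32.] 90 [0.5944 0.1188 0.133 ]
green 1772.0 [295.8 179.6] [32.2 58.8] 3 [0.5927 0.0759 0.133 ]
yellow 1803.5 [338.2 179.5] [33.1 59.1] 3 [0.5902 0.0324 0.133 ]
blue 1803.0 [380.5 179.5] [33.1 60.6] 6 [ 0.5876 -0.011   0.133 ]
blue 183.0 [387.9 130.9] [38.6  8.8] 5 [ 0.6363 -0.0157  0.133 ]
```

View pics/w1.png

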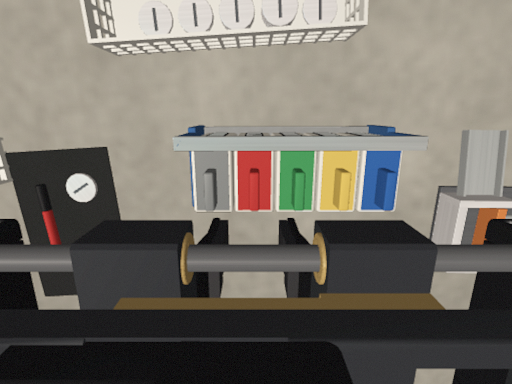

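Run:
```python
from h import *
im=cam('wrist'); f=np.array(im['frame'])
for u in (240,254,266): print(u,[tuple(f[v,u]) for v in range(144,156,2)],'F',[(v,int(f[v,u].sum())) for v in range(200,218,2)])
print('row190',[(u,*map(int,f[190,u])) for u in range(230,278,2)])
print('tabcol',[(v,int(f[v,254][0])) for v in range(160,216,2)])
for v in (149,150): print('bar front',onz(im,254,v,.138).round(4))
for v in (209,211,213): print('front top',onz(im,254,v,.12).round(4))
print(arm.get_obs()['ee_pos'])
```

```text
240 [(np.uint8(174), np.uint8(180), np.uint8(174)), (np.uint8(172), np.uint8(178), np.uint8(172)), (np.uint8(172), np.uint8(178), np.uint8(172)), (np.uint8(164), np.uint8(152), np.uint8(146)), (np.uint8(197), np.uint8(62), np.uint8(57)), (np.uint8(197), np.uint8(64), np.uint8(60))] F [(200, 311), (202, 313), (204, 308), (206, 309), (208, 297), (210, 571), (212, 444), (214, 453), (216, 460)]
254 [(np.uint8(174), np.uint8(179), np.uint8(173)), (np.uint8(171), np.uint8(176), np.uint8(171)), (np.uint8(171), np.uint8(176), np.uint8(170)), (np.uint8(162), np.uint8(151), np.uint8(145)), (np.uint8(197), np.uint8(63), np.uint8(59)), (np.uint8(197), np.uint8(66), np.uint8(61))] F [(200, 313), (202, 317), (204, 308), (206, 309), (208, 307), (210, 430), (212, 460), (214, 455), (216, 457)]
266 [(np.uint8(173), np.uint8(179), np.uint8(173)), (np.uint8(170), np.uint8(174), np.uint8(170)), (np.uint8(171), np.uint8(176), np.uint8(170)), (np.uint8(160), np.uint8(149), np.uint8(142)), (np.uint8(197), np.uint8(62), np.uint8(58)), (np.uint8(196), np.uint8(64), np.uint8(60))] F [(200, 309), (202, 312), (2
[... 427 characters left out ...]
, 61, 55), (264, 194, 63, 58), (266, 194, 63, 58), (268, 193, 60, 56), (270, 199, 92, 84), (272, 211, 209, 196), (274, 162, 157, 145), (276, 211, 205, 192)]
tabcol [(160, 196), (162, 195), (164, 195), (166, 197), (168, 138), (170, 101), (172, 134), (174, 194), (176, 198), (178, 198), (180, 197), (182, 197), (184, 196), (186, 196), (188, 196), (190, 196), (192, 193), (194, 195), (196, 195), (198, 193), (200, 193), (202, 194), (204, 192), (206, 192), (208, 192), (210, 189), (212, 161), (214, 161)]
bar front [0.6272 0.1171 0.138 ]
bar front [0.6262 0.1172 0.138 ]
front top [0.5592 0.1211 0.12  ]
front top [0.5568 0.1212 0.12  ]
front top [0.5545 0.1213 0.12  ]
[0.5921195  0.12040671 0.2612259 ]
```

```bash
echo '[{"pos":[-0.005, 0.001, 0.04]}, {"pos":[0, 0, 0.04]}, {"pos":[0, 0, 0.03]}, {"pos":[0, 0, 0.02]}, {"pos":[0, 0, 0.006]}, {}]' | python3 nudge.py
python3 - <<'E'
from h import *
im=cam('wrist'); save(im,'w2'); print(arm.get_obs()['ee_pos'])
E
```

```text
time: 2.8
ee_pos: [0.5876, 0.1195, 0.1255]
tcp_rot: [3.14, -0.091, 0.001]
contact_force: [0.9, -0.4, 0.0]
opening: 0.0299
gripper_force: 0.0
[0.58803093 0.11951403 0.12602523]
```

View pics/w2.png

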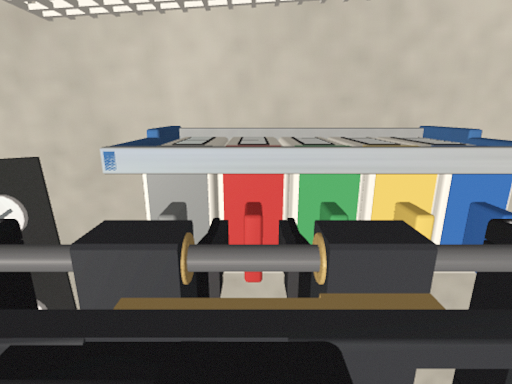

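The tab (column 254) sits midway between the fingers (about 218 and 290), so I'm closing.

```bash
echo '[{}, {}, {}]' | python3 nudge.py 0.0 45
```

```text
time: 3.22
ee_pos: [0.5878, 0.1191, 0.1255]
tcp_rot: [-3.14, 0.092, -0.001]
contact_force: [-0.6, 0.5, 1.1]
opening: 0.0094
gripper_force: 45.0
```

```bash
echo '[{"pos":[-0.002, 0, 0]}, {"pos":[-0.0081, 0, -0.0019], "rot":[0, 0.07, 0]}, {"pos":[-0.0081, 0, -0.0019], "rot":[0, 0.07, 0]}]' | python3 nudge.py; echo '[{"pos":[-0.0081, 0, -0.0019], "rot":[0, 0.07, 0]}, {"pos":[-0.0081, 0, -0.0019], "rot":[0, 0.07, 0]}, {"pos":[-0.0081, 0, -0.0019], "rot":[0, 0.07, 0]}, {}, {}]' | python3 nudge.py
python3 - <<'E'
from h import *
o=arm.get_obs(); print(o['ee_pos'],R.from_rotvec(o['tcp_rot']).as_matrix().round(3))
im=cam('scene'); f=np.array(im['frame'])[150:290,160:310]; cv2.imwrite('pics/s1.png',cv2.resize(cv2.cvtColor(f,cv2.COLOR_RGB2BGR),None,fx=4,fy=4))
E
```

```text
time: 3.6
ee_pos: [0.5696, 0.1203, 0.1285]
tcp_rot: [3.129, -0.093, 0.224]
contact_force: [0.7, -0.3, -1.0]
opening: 0.0095
gripper_force: 45.0
time: 4.22
ee_pos: [0.5447, 0.1211, 0.1288]
tcp_rot: [3.082, -0.094, 0.543]
contact_force: [0.8, 0.1, -2.0]
opening: 0.0096
gripper_force: 45.0
[0.54468113 0.12111883 0.12879832] [[ 0.938 -0.061  0.341]
 [-0.057 -0.998 -0.021]
 [ 0.342  0.    -0.94 ]]
```

View pics/s1.png

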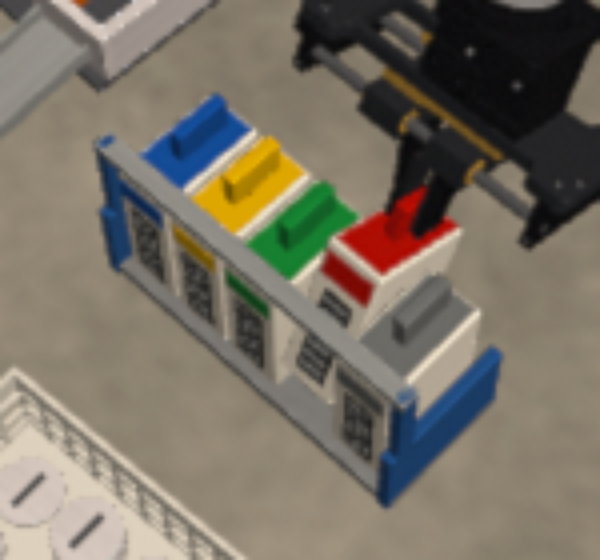

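Red is tipped well forward with its foot in the rack, and its neighbours are upright. Drawing it out along the lean.

```bash
echo '[{"pos":[0, 0, -0.015]}, {"pos":[0, 0, -0.025]}, {"pos":[0, 0, -0.03]}, {"pos":[0, 0, -0.03]}, {"pos":[0, 0, -0.03]}, {"pos":[0, 0, -0.03]}, {"pos":[0, 0, -0.01]}, {"rot":[0, -0.115, 0]}, {"rot":[0, -0.115, 0]}, {"rot":[0, -0.12, 0]}, {}]' | python3 nudge.py
python3 - <<'E'
from h import *
o=arm.get_obs(); print(o['ee_pos'],R.from_rotvec(o['tcp_rot']).as_matrix().round(3))
im=cam('top')
for c,z in (('green',.12),('yellow',.12),('blue',.12),('orange',.044)):
    for a,r,u,v in blobs(im,c,30,roi=(185,140,400,240)): print(c,np.round(r[0],1),onz(im,*r[0],z).round(4))
E
```

```text
time: 5.65
ee_pos: [0.488, 0.1255, 0.2867]
tcp_rot: [-3.14, 0.096, 0.004]
contact_force: [-0.1, 0.3, -2.0]
opening: 0.0096
gripper_force: 45.0
[0.48798445 0.12552061 0.2867477 ] [[ 0.998 -0.061 -0.002]
 [-0.061 -0.998  0.   ]
 [-0.002 -0.    -1.   ]]
green [240.1 166.4] [0.5942 0.0754 0.12  ]
yellow [258.  167.5] [0.591  0.0313 0.12  ]
blue [283.5 177.2] [ 0.5663 -0.0312  0.12  ]
blue [276.5 168.5] [ 0.5881 -0.0144  0.12  ]
orange [348.7 213.5] [ 0.4759 -0.2116  0.044 ]
```

```bash
echo '[{"pos":[0, 0.05, 0]}, {"pos":[0, 0.05, 0]}, {"pos":[0, 0.05, 0]}, {"pos":[0, 0.02, 0]}, {}, {}]' | python3 nudge.py
python3 - <<'E'
from h import *
t=cam('top'); w=cam('wrist'); save(w,'w3')
f=cv2.cvtColor(np.array(t['frame']),cv2.COLOR_RGB2BGR)[155:245,318:402]; 
a=cv2.resize(f,None,fx=6,fy=6,interpolation=cv2.INTER_CUBIC); cv2.imwrite('pics/t3.png',a)
g=np.array(t['frame'])
for v in (205,213,221): print(v,[(u,*map(int,g[v,u])) for u in range(320,358)])
E
```

```text
time: 6.45
ee_pos: [0.4757, -0.0443, 0.2883]
tcp_rot: [-3.14, 0.091, -0.0]
contact_force: [-0.1, 0.5, -1.2]
opening: 0.01
gripper_force: 45.0
205 [(320, 117, 99, 80), (321, 117, 99, 80), (322, 119, 100, 83), (323, 119, 101, 82), (324, 122, 104, 84), (325, 120, 103, 83), (326, 121, 104, 85), (327, 124, 107, 88), (328, 125, 107, 89), (329, 124, 107, 88), (330, 116, 98, 81), (331, 115, 98, 81), (332, 112, 96, 79), (333, 110, 92, 77), (334, 108, 90, 74), (335, 104, 87, 71), (336, 103, 87, 69), (337, 103, 86, 72), (338, 102, 85, 71), (339, 103, 86, 70), (340, 104, 88, 72), (341, 105, 87, 71), (342, 103, 87, 69), (343, 102, 85, 68), (344, 102, 85, 67), (345, 102, 85, 70), (346, 103, 87, 72), (347, 104, 87, 72), (348, 102, 86, 69), (349, 102, 86, 68), (350, 102, 85, 68), (351, 101, 83, 68), (352, 103, 87, 70), (353, 104, 86, 70), (354, 103, 85, 71), (355, 104, 86, 70), (356, 103, 87, 70), (357, 101, 86, 67)]
213 [(320, 109, 92, 74), (321, 113, 95, 76), (322, 114, 97, 80), (323, 115, 98, 80), (324, 116, 97, 81), (325, 116, 96, 79), (326, 116, 96, 78), (327, 117, 98, 79), (328, 117, 99, 80), 
[... 643 characters left out ...]
), (323, 104, 87, 70), (324, 106, 90, 72), (325, 105, 86, 68), (326, 105, 88, 71), (327, 106, 89, 72), (328, 106, 88, 70), (329, 106, 90, 72), (330, 105, 89, 71), (331, 105, 87, 71), (332, 104, 86, 69), (333, 106, 87, 71), (334, 105, 88, 70), (335, 105, 88, 70), (336, 106, 88, 73), (337, 106, 90, 72), (338, 107, 90, 74), (339, 107, 90, 72), (340, 104, 89, 70), (341, 105, 87, 71), (342, 105, 87, 71), (343, 106, 90, 72), (344, 106, 89, 73), (345, 106, 87, 71), (346, 104, 87, 69), (347, 103, 85, 69), (348, 103, 86, 70), (349, 102, 85, 68), (350, 104, 87, 71), (351, 103, 86, 69), (352, 102, 85, 69), (353, 101, 84, 69), (354, 103, 86, 70), (355, 99, 82, 67), (356, 101, 83, 68), (357, 97, 83, 63)]
```

View pics/t3.png

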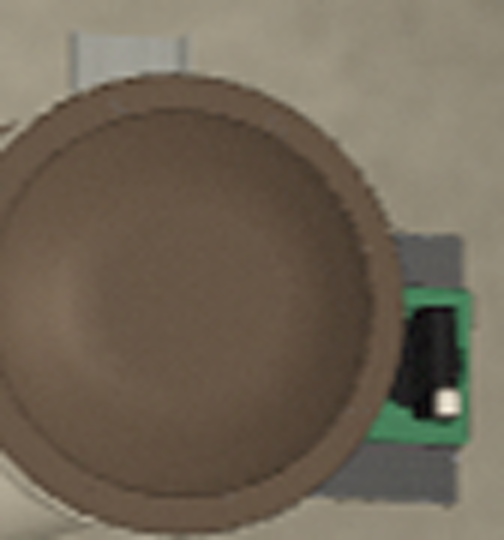

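View pics/w3.png

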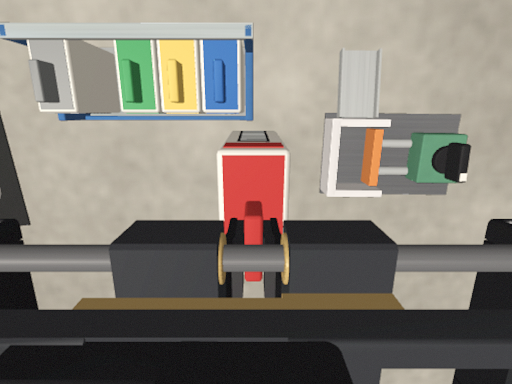

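Wrist view: the dock's white U spans about u 325–388 and v 119–196. The orange jaw is at u≈372, and the knob is at about (455,160) with its wing roughly along x. The cassette hangs straight under the gripper. I'll enlarge the dock.

Run:
```python
from h import *
w=cv2.imread('pics/w3.png')[105:205,315:405]; t=cv2.imread('pics/top0.png')[185:245,318:402]
c=np.zeros((500,800,3),np.uint8); c[:500,:450]=cv2.resize(w,None,fx=5,fy=5,interpolation=cv2.INTER_NEAREST); c[:240,455:791]=cv2.resize(t,None,fx=4,fy=4,interpolation=cv2.INTER_NEAREST)
cv2.imwrite('pics/d1.png',c)
```

```text
(no output)
```

View pics/d1.png

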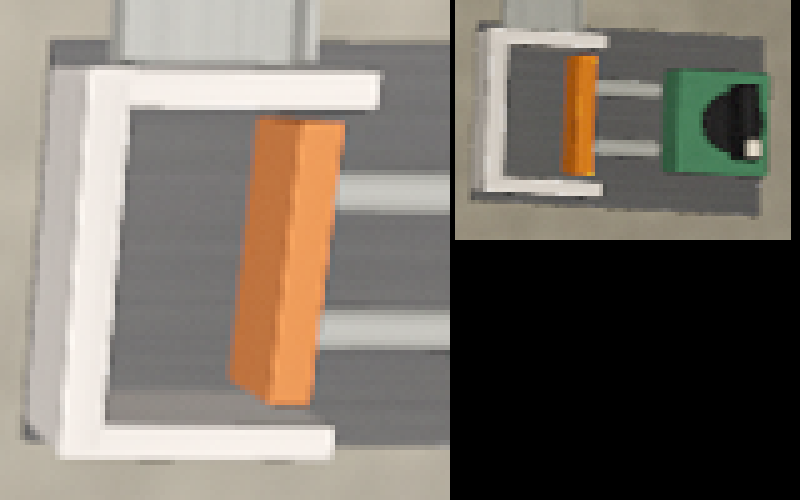

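Run:
```python
from h import *
w=cam('wrist'); t=cam('top')
P=lambda x,y:(x/5+314.5,y/5+104.5); T=lambda x,y:((x-455)/4+317.5,y/4+184.5)
for n,im,F,ul,ll,ur,lr in (('w',w,P,(130,110),(105,425),(378,108),(332,427)),('t',t,T,(508,46),(503,181),(607,49),(602,183))):
    a,b,c,d=[onz(im,*F(*q),.053)[:2] for q in (ul,ll,ur,lr)]
    ex=a-b; m=(a+b)/2; L=np.linalg.norm(ex); ex/=L; ey=np.array([-ex[1],ex[0]])
    ye=(a-c)/np.linalg.norm(a-c);ye2=(b-d)/np.linalg.norm(b-d)
    print(n,'L',L.round(4),'yaw',np.arctan2(ex[1],ex[0]).round(4),[np.arctan2(-q[0],q[1]).round(3) for q in(ye,ye2)],'centre',(m-.027*ey).round(4))
j=[onz(w,*P(*q),.044) for q in ((302,121),(270,403))]; print('jaw edge',np.round(j,4),np.linalg.norm(j[0]-j[1]))
j=[onz(t,*T(*q),.044) for q in ((568,56),(565,175))]; print('top jaw',np.round(j,4))
for q in ((302,121),(270,403)):pass
for a,r,u,v in blobs(w,'green',100,s=90,v=30,roi=(400,100,500,220)): print('housing w',np.round(r[0],1),np.round(r[1],1),r[2],onz(w,*r[0],.044))
o=arm.get_obs(); print(o['ee_pos'],o['tcp_rot'])
```

```text
w L 0.0874 yaw -0.0608 [np.float64(-0.05), np.float64(-0.067)] centre [ 0.4759 -0.1885]
t L 0.089 yaw -0.0656 [np.float64(-0.042), np.float64(-0.034)] centre [ 0.4763 -0.1867]
jaw edge [[ 0.5149 -0.2141  0.044 ]
 [ 0.4352 -0.2089  0.044 ]] 0.07981444388239338
top jaw [[ 0.5159 -0.2048  0.044 ]
 [ 0.4369 -0.2003  0.044 ]]
[ 0.47619243 -0.0439578   0.28841136] [-3.14025430e+00  9.01218586e-02 -9.07379544e-05]
```

Run:
```python
from h import *
w=cam('wrist'); f=np.array(w['frame']).astype(int)
print([(u,f[156,u].sum()) for u in list(range(212,226))+list(range(282,294))])
print([(v,f[v,254].sum(),f[v,228].sum()) for v in range(122,160)])
for q,z in (((219.5,149),.283),((287.5,149),.283),((254,149),.283),((254,131.5),.173)): print(q,onz(w,*q,z).round(4))
```

```text
[(212, np.int64(555)), (213, np.int64(554)), (214, np.int64(547)), (215, np.int64(537)), (216, np.int64(605)), (217, np.int64(717)), (218, np.int64(753)), (219, np.int64(753)), (220, np.int64(757)), (221, np.int64(720)), (222, np.int64(430)), (223, np.int64(342)), (224, np.int64(352)), (225, np.int64(355)), (282, np.int64(347)), (283, np.int64(334)), (284, np.int64(472)), (285, np.int64(673)), (286, np.int64(732)), (287, np.int64(671)), (288, np.int64(619)), (289, np.int64(544)), (290, np.int64(487)), (291, np.int64(520)), (292, np.int64(520)), (293, np.int64(518))]
[(122, np.int64(540), np.int64(549)), (123, np.int64(541), np.int64(550)), (124, np.int64(544), np.int64(553)), (125, np.int64(550), np.int64(550)), (126, np.int64(552), np.int64(551)), (127, np.int64(552), np.int64(552)), (128, np.int64(556), np.int64(553)), (129, np.int64(558), np.int64(562)), (130, np.int64(523), np.int64(558)), (131, np.int64(375), np.int64(561)), (132, np.int64(366), np.int64(563)), (133, np.int64(438), np.int64(563)), (134, np.int64(471), np.int64(567)), (135, np.int64(419), np.int64(555)), (136, np
[... 333 characters left out ...]
.int64(183), np.int64(188)), (146, np.int64(277), np.int64(283)), (147, np.int64(414), np.int64(418)), (148, np.int64(449), np.int64(447)), (149, np.int64(518), np.int64(524)), (150, np.int64(633), np.int64(636)), (151, np.int64(692), np.int64(694)), (152, np.int64(706), np.int64(712)), (153, np.int64(730), np.int64(740)), (154, np.int64(709), np.int64(717)), (155, np.int64(523), np.int64(531)), (156, np.int64(350), np.int64(355)), (157, np.int64(365), np.int64(373)), (158, np.int64(366), np.int64(368)), (159, np.int64(366), np.int64(371))]
(219.5, 149) [ 0.5264 -0.0276  0.283 ]
(287.5, 149) [ 0.5241 -0.0669  0.283 ]
(254, 149) [ 0.5252 -0.0476  0.283 ]
(254, 131.5) [ 0.5285 -0.0481  0.173 ]
```

```bash
echo '[{"pos":[-0.001, 0.047, 0]}, {"pos":[-0.001, 0.047, 0]}, {"pos":[0, 0.048, 0]}, {"pos":[0, 0, 0.03]}, {"pos":[0, 0, 0.04]}, {"pos":[0, 0, 0.03]}, {}, {}, {}]' | python3 nudge.py
python3 - <<'E'
from h import *
o=arm.get_obs(); print(o['ee_pos'],R.from_rotvec(o['tcp_rot']).as_matrix().round(4), rel([.466,-.1858,.1235]))
w=cam('wrist'); save(w,'w4')
E
```

```text
time: 7.82
ee_pos: [0.467, -0.1864, 0.1902]
tcp_rot: [3.14, -0.092, 0.005]
contact_force: [-0.3, 1.0, -2.8]
opening: 0.0096
gripper_force: 45.0
[ 0.46702695 -0.18640632  0.19017327] [[ 9.983e-01 -5.830e-02  3.500e-03]
 [-5.830e-02 -9.983e-01 -6.000e-04]
 [ 3.500e-03  4.000e-04 -1.000e+00]] [-0.00129384 -0.00057005  0.06666894]
```

View pics/w4.png

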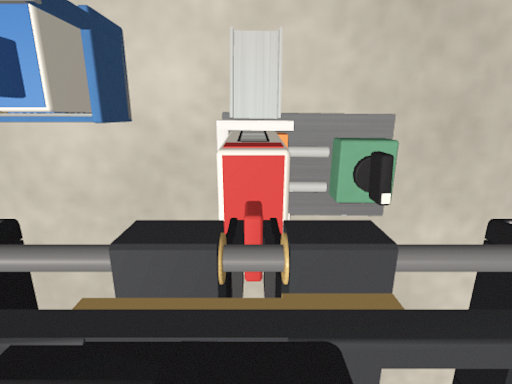

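Run:
```python
from h import *
w=cam('wrist'); f=np.array(w['frame']).astype(int)
for u in (226,235,254,272): print(u,[(v,f[v,u].sum()) for v in range(117,142)])
print([(u,f[140,u].sum()) for u in range(214,292,2)])
for v in (120.5,130.5): print(onz(w,254,v,.053).round(4))
for v in (130,131.5,133): print(onz(w,254,v,.0747).round(4))
```

```text
226 [(117, np.int64(390)), (118, np.int64(385)), (119, np.int64(510)), (120, np.int64(688)), (121, np.int64(756)), (122, np.int64(745)), (123, np.int64(749)), (124, np.int64(751)), (125, np.int64(752)), (126, np.int64(751)), (127, np.int64(749)), (128, np.int64(741)), (129, np.int64(729)), (130, np.int64(726)), (131, np.int64(729)), (132, np.int64(728)), (133, np.int64(726)), (134, np.int64(726)), (135, np.int64(730)), (136, np.int64(725)), (137, np.int64(696)), (138, np.int64(636)), (139, np.int64(559)), (140, np.int64(497)), (141, np.int64(460))]
235 [(117, np.int64(595)), (118, np.int64(411)), (119, np.int64(481)), (120, np.int64(675)), (121, np.int64(755)), (122, np.int64(745)), (123, np.int64(749)), (124, np.int64(751)), (125, np.int64(753)), (126, np.int64(751)), (127, np.int64(751)), (128, np.int64(753)), (129, np.int64(696)), (130, np.int64(431)), (131, np.int64(467)), (132, np.int64(467)), (133, np.int64(469)), (134, np.int64(471)), (135, np.int64(469)), (136, np.int64(476)), (137, np.int64(475)), (138, np.int64(475)), (139, np.int64(473)), (140, np.int64(482)), (141, np.int
[... 1406 characters left out ...]
(240, np.int64(239)), (242, np.int64(346)), (244, np.int64(344)), (246, np.int64(344)), (248, np.int64(344)), (250, np.int64(345)), (252, np.int64(347)), (254, np.int64(340)), (256, np.int64(342)), (258, np.int64(343)), (260, np.int64(344)), (262, np.int64(344)), (264, np.int64(343)), (266, np.int64(294)), (268, np.int64(86)), (270, np.int64(487)), (272, np.int64(474)), (274, np.int64(473)), (276, np.int64(471)), (278, np.int64(477)), (280, np.int64(464)), (282, np.int64(509)), (284, np.int64(514)), (286, np.int64(519)), (288, np.int64(342)), (290, np.int64(368))]
[ 0.5291 -0.1912  0.053 ]
[ 0.5193 -0.1907  0.053 ]
[ 0.5209 -0.1907  0.0747]
[ 0.5195 -0.1906  0.0747]
[ 0.5181 -0.1905  0.0747]
```

```bash
echo '[{"pos":[0, -0.0005, 0], "rot":[0, -0.04, 0]}, {}, {}]' | python3 nudge.py
python3 - <<'E'
from h import *
w=cam('wrist'); f=np.array(w['frame']).astype(int)
o=arm.get_obs(); print(o['ee_pos'],R.from_rotvec(o['tcp_rot']).as_matrix().round(4)[2])
for u in (235,254,272): print(u,[(v,f[v,u].sum()) for v in range(118,142)])
for c in (130,131,132,133,134,135,136): print(c,onz(w,254,c,.053)[0].round(4),onz(w,254,c,.0747)[0].round(4))
print([(u,f[136,u].sum()) for u in range(206,300,2)])
E
```

```text
time: 8.3
ee_pos: [0.4659, -0.1859, 0.1887]
tcp_rot: [-3.138, 0.092, 0.061]
contact_force: [-0.8, 0.6, -2.4]
opening: 0.0097
gripper_force: 45.0
[ 0.46575637 -0.18587163  0.18865047] [-3.930e-02 -1.000e-04 -9.992e-01]
235 [(118, np.int64(751)), (119, np.int64(751)), (120, np.int64(749)), (121, np.int64(754)), (122, np.int64(729)), (123, np.int64(556)), (124, np.int64(362)), (125, np.int64(377)), (126, np.int64(380)), (127, np.int64(386)), (128, np.int64(378)), (129, np.int64(386)), (130, np.int64(416)), (131, np.int64(474)), (132, np.int64(467)), (133, np.int64(469)), (134, np.int64(468)), (135, np.int64(471)), (136, np.int64(471)), (137, np.int64(468)), (138, np.int64(467)), (139, np.int64(471)), (140, np.int64(477)), (141, np.int64(462))]
254 [(118, np.int64(752)), (119, np.int64(752)), (120, np.int64(749)), (121, np.int64(749)), (122, np.int64(747)), (123, np.int64(668)), (124, np.int64(361)), (125, np.int64(370)), (126, np.int64(378)), (127, np.int64(383)), (128, np.int64(385)), (129, np.int64(384)), (130, np.int64(398)), (131, np.int64(405)), (132, np.int64(388)), (133, np.int64
[... 1176 characters left out ...]
36, np.int64(471)), (238, np.int64(388)), (240, np.int64(100)), (242, np.int64(437)), (244, np.int64(422)), (246, np.int64(421)), (248, np.int64(424)), (250, np.int64(419)), (252, np.int64(424)), (254, np.int64(420)), (256, np.int64(420)), (258, np.int64(424)), (260, np.int64(421)), (262, np.int64(421)), (264, np.int64(419)), (266, np.int64(45)), (268, np.int64(384)), (270, np.int64(471)), (272, np.int64(467)), (274, np.int64(467)), (276, np.int64(469)), (278, np.int64(472)), (280, np.int64(517)), (282, np.int64(512)), (284, np.int64(511)), (286, np.int64(508)), (288, np.int64(474)), (290, np.int64(366)), (292, np.int64(367)), (294, np.int64(361)), (296, np.int64(365)), (298, np.int64(363))]
```

```bash
echo '[{"pos":[0.0006, 0, 0.015]}, {"pos":[0.0006, 0, 0.015]}, {"pos":[0.0006, 0, 0.015]}, {"pos":[0.0004, 0, 0.01]}, {}]' | python3 nudge.py
echo '[{"pos":[0.0002, 0, 0.004]}, {"pos":[0, 0, 0.002]}, {}]' | python3 nudge.py
```

```text
time: 8.98
ee_pos: [0.4653, -0.1858, 0.1323]
tcp_rot: [-3.138, 0.092, 0.067]
contact_force: [-0.6, -0.5, -1.9]
opening: 0.0097
gripper_force: 45.0
time: 9.35
ee_pos: [0.4659, -0.1859, 0.1276]
tcp_rot: [-3.138, 0.092, 0.062]
contact_force: [0.7, -0.3, -1.3]
opening: 0.0097
gripper_force: 45.0
```

```bash
echo '[{"pos":[0, 0, 0.002]}, {}, {}]' | python3 nudge.py; echo '[{"pos":[0, 0, 0.002]}, {}, {}]' | python3 nudge.py
```

```text
time: 9.72
ee_pos: [0.4658, -0.1859, 0.1255]
tcp_rot: [-3.138, 0.092, 0.063]
contact_force: [-0.2, -0.1, -1.2]
opening: 0.0097
gripper_force: 45.0
time: 10.1
ee_pos: [0.4659, -0.1859, 0.1236]
tcp_rot: [-3.139, 0.092, 0.062]
contact_force: [0.7, 0.5, -0.5]
opening: 0.0095
gripper_force: 45.0
```

```bash
echo '[{"pos":[0, 0, 0.001]}, {}, {}]' | python3 nudge.py; echo '[{"pos":[0, 0, 0.001]}, {}, {}]' | python3 nudge.py
```

```text
time: 10.48
ee_pos: [0.4664, -0.186, 0.1236]
tcp_rot: [-3.139, 0.091, 0.06]
contact_force: [0.4, 0.7, 5.1]
opening: 0.01
gripper_force: 45.0
time: 10.85
ee_pos: [0.4666, -0.1861, 0.1235]
tcp_rot: [-3.14, 0.091, 0.059]
contact_force: [-1.5, 1.8, 9.5]
opening: 0.0094
gripper_force: 45.0
```

It's resting on the floor of the slot at the expected TCP height (0.1235 m). Releasing and rising.

```bash
echo '[{"pos":[0, 0, -0.001]}, {}, {}, {}, {}]' | python3 nudge.py 0.03
echo '[{"pos":[0, 0, -0.03]}, {"pos":[0, 0, -0.05]}, {"pos":[0, 0, -0.05], "rot":[0, 0.04, 0]}, {}, {}, {}]' | python3 nudge.py
python3 - <<'E'
from h import *
w=cam('wrist'); save(w,'w5'); f=np.array(w['frame']).astype(int)
print(arm.get_obs()['ee_pos'],arm.get_obs()['tcp_rot'])
for a,r,u,v in blobs(w,'red',300): print(np.round(r[0],1),np.round(r[1],1),r[2],onz(w,*r[0],.118).round(4),[onz(w,*q,.118)[:2].round(4) for q in cv2.boxPoints(r)])
E
```

```text
time: 11.48
ee_pos: [0.4655, -0.1859, 0.1223]
tcp_rot: [-3.138, 0.092, 0.063]
contact_force: [0.5, 0.3, -0.5]
opening: 0.0297
gripper_force: 0.0
time: 12.22
ee_pos: [0.4701, -0.186, 0.2509]
tcp_rot: [-3.14, 0.092, 0.005]
contact_force: [-0.3, 1.7, 0.6]
opening: 0.0299
gripper_force: 0.0
[ 0.47021972 -0.18606326  0.25088011] [-3.13994593  0.0924349   0.00485333]
[253.  175.5] [69. 34.] 90.0 [ 0.4762 -0.1865  0.118 ] [array([ 0.5127, -0.1715]), array([ 0.5106, -0.2057]), array([ 0.4373, -0.2025]), array([ 0.4394, -0.166 ])]
```

View pics/w5.png

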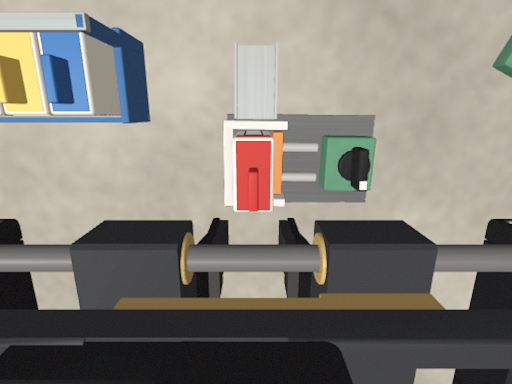

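The cassette stands centred in the slot (measured 0.4762, -0.1865) with the jaw beside it. The knob wing is near (360,165), with its white tip at (363,185). I'll measure the wing numerically.

Run:
```python
from h import *
w=cam('wrist'); f=np.array(w['frame']).astype(int).sum(2)
for v in range(140,194,2): print(v,''.join('#' if x<75 else '+' if x<140 else 'W' if x>450 else '.' for x in f[v,318:380]))
for y in (-.1885,-.187):
    p=np.array([.476,y])-.125*np.array([.06,.998]); print(p,proj(w,[*p,.085]),proj(w,[*p,.055]), onz(w,360,165,.085))
for k in (.4,.5,.6):
    a=-.06+.65-k; d=np.array([np.cos(a),np.sin(a),0]); c=np.array([.4685,-.3128,.085]); print(k,proj(w,c+.025*d),proj(w,c-.025*d))
```

```text
140 ..........................................................WWWW
142 ..........................................................WWWW
144 ..........................................................WWWW
146 .........................................................WWWWW
148 ...................................+++++++##+............WWWWW
150 ..................................++++++++++++++++.......WWWWW
152 .............................#++..++++++++.......+.......WWWWW
154 ..........................+++.....++++++++......++.......WWWWW
156 ........................++.......+++++++++.......+......WWWWWW
158 .......................+.........+++++++++.....+++......WWWWWW
160 .....................++.........++++++++++.....+.++.....WWWWWW
162 .....................+..........++++++++++......+++.....WWWWWW
164 ....................++..........+++++++++......++++....WWWWWWW
166 ....................+......+....+++++++++........+++...WWWWWWW
168 ....................+...........+++++++++......+.++....WWWWWWW
170 .....................+..........+++++++++........++....WWWWWWW
172 ........................
[... 416 characters left out ...]
+++WWWWWWWW....WWWWWWWWW
186 ...................................++++++WWWWWWWW....WWWWWWWWW
188 ......................................++.WWWWWWWW...WWWWWWWWWW
190 ........................................+.W........WWWWWWWWWWW
192 ................................................WWWWWWWWWWWWWW
[ 0.4685  -0.31325] [363.32959607 169.7210429 ] [354.53757168 165.13339723] [ 0.47424334 -0.30922003  0.085     ]
[ 0.4685  -0.31175] [362.0206292  169.79686661] [353.33363587 165.20346744] [ 0.47424334 -0.30922003  0.085     ]
0.4 [359.60804248 148.61694701] [366.14127813 190.08078397]
0.5 [361.82133868 148.17731167] [364.00989096 190.48779011]
0.6 [364.04732678 147.95721456] [361.86921362 190.69128656]
```

```bash
echo '[{"pos":[0.002, 0.042, 0]}, {"pos":[0.002, 0.042, 0]}, {"pos":[0.002, 0.043, 0]}, {"pos":[0, 0, 0.05], "rot":[0, 0, -0.064]}, {"pos":[0, 0, 0.05]}, {"pos":[0, 0, 0.04]}, {}, {}]' | python3 nudge.py 0.045
python3 - <<'E'
from h import *
print(arm.get_obs()['joint_pos'].round(2),rel([.4688,-.3132,.057]), R.from_rotvec(arm.get_obs()['tcp_rot']).as_matrix().round(3))
E
```

```text
time: 13.32
ee_pos: [0.4704, -0.3139, 0.1136]
tcp_rot: [3.14, 0.009, 0.002]
contact_force: [0.6, -0.2, -0.1]
opening: 0.0452
gripper_force: 0.0
[-0.3   0.39 -0.29  0.   -0.89  1.88] [-0.00171131 -0.00076699  0.05655598] [[ 1.     0.006  0.002]
 [ 0.006 -1.    -0.001]
 [ 0.002  0.001 -1.   ]]
```

```bash
echo '[{"pos":[-0.0017, -0.0008, 0.03]}, {"pos":[0, 0, 0.02]}, {"pos":[0, 0, 0.006]}, {}, {}]' | python3 nudge.py; echo '[{}, {}, {}, {}]' | python3 nudge.py 0 45
```

```text
time: 13.95
ee_pos: [0.4687, -0.3129, 0.0578]
tcp_rot: [3.14, 0.009, 0.004]
contact_force: [-1.1, 0.4, 0.4]
opening: 0.0447
gripper_force: 0.0
time: 14.45
ee_pos: [0.4677, -0.3126, 0.0563]
tcp_rot: [3.141, 0.008, 0.0]
contact_force: [-0.7, -3.4, 0.1]
opening: 0.0132
gripper_force: 3.1
```

```bash
echo '[{}, {}]' | python3 nudge.py 0 45; echo '[{"rot":[0, 0, -0.1]}, {"rot":[0, 0, -0.1]}, {"rot":[0, 0, -0.1]}, {"rot":[0, 0, -0.1]}, {}]' | python3 nudge.py; python3 -c "
from h import *
o=arm.get_obs();print(o['ft_torque'],o['joint_pos'].round(2))"
```

```text
time: 14.7
ee_pos: [0.4677, -0.313, 0.0564]
tcp_rot: [3.141, 0.008, 0.0]
contact_force: [-0.4, -4.8, -1.1]
opening: 0.0116
gripper_force: 45.0
time: 15.32
ee_pos: [0.4678, -0.3136, 0.0564]
tcp_rot: [3.076, 0.633, 0.0]
contact_force: [0.5, -6.4, -1.4]
opening: 0.0117
gripper_force: 45.0
[-1.83348078  0.08499311  0.03334113] [-0.3   0.46 -0.35  0.   -0.76  2.28]
```

```bash
for i in 1; do echo '[{"rot":[0, 0, -0.1]}, {"rot":[0, 0, -0.06]}, {}, {}]' | python3 nudge.py; done; python3 -c "
from h import *
o=arm.get_obs();print(o['ft_torque'],o['joint_pos'].round(2))"; echo '[{"rot":[0, 0, -0.04]}, {}, {}]' | python3 nudge.py;python3 -c "
from h import *
o=arm.get_obs();print(o['ft_torque'],o['joint_pos'].round(2))"
```

```text
time: 15.82
ee_pos: [0.4679, -0.3138, 0.0564]
tcp_rot: [3.015, 0.876, 0.0]
contact_force: [0.7, -7.4, -2.4]
opening: 0.0115
gripper_force: 45.0
[-2.10951022  0.0915418   0.06022939] [-0.3   0.46 -0.35  0.   -0.76  2.44]
time: 16.2
ee_pos: [0.468, -0.3138, 0.0564]
tcp_rot: [2.998, 0.933, 0.001]
contact_force: [0.2, -7.1, -1.7]
opening: 0.0117
gripper_force: 45.0
[-2.1409606   0.04395961 -0.36257613] [-0.3   0.46 -0.35  0.   -0.76  2.48]
```

```bash
echo '[{"rot":[0, 0, -0.02]}, {}, {}]' | python3 nudge.py;python3 -c "
from h import *
o=arm.get_obs();print(o['ft_torque'])"; echo '[{"rot":[0, 0, 0.12]}, {"rot":[0, 0, 0.12]}, {"rot":[0, 0, 0.12]}, {"rot":[0, 0, 0.12]}, {"rot":[0, 0, 0.12]}, {"rot":[0, 0, 0.12]}, {"rot":[0, 0, 0.12]}, {"rot":[0, 0, 0.12]}, {"rot":[0, 0, 0.12]}, {"rot":[0, 0, 0.12]}, {}, {}]' | python3 nudge.py;python3 -c "
from h import *
o=arm.get_obs();print(o['ft_torque'],o['joint_pos'].round(2))"
```

```text
time: 16.58
ee_pos: [0.468, -0.3138, 0.0564]
tcp_rot: [2.989, 0.961, 0.001]
contact_force: [-0.5, -7.1, -1.8]
opening: 0.0113
gripper_force: 45.0
[-2.13340246  0.04542692 -0.70282498]
time: 18.08
ee_pos: [0.4679, -0.3122, 0.0564]
tcp_rot: [-3.013, 0.888, -0.001]
contact_force: [0.4, 0.6, -0.7]
opening: 0.0118
gripper_force: 45.0
[ 0.28459133 -0.22493842 -0.07099328] [-0.3   0.45 -0.35 -0.   -0.76  1.3 ]
```

```bash
echo '[{"rot":[0, 0, 0.1]}, {"rot":[0, 0, 0.03]}, {}, {}]' | python3 nudge.py;python3 -c "
from h import *
o=arm.get_obs();print(o['ft_torque'])"; echo '[{"rot":[0, 0, 0.025]}, {}, {}]' | python3 nudge.py;python3 -c "
from h import *
o=arm.get_obs();print(o['ft_torque'])"
```

```text
time: 18.58
ee_pos: [0.468, -0.3121, 0.0564]
tcp_rot: [-2.949, 1.083, -0.001]
contact_force: [2.9, 4.2, 1.4]
opening: 0.0114
gripper_force: 45.0
[ 1.20540084 -0.64418716  0.02164947]
time: 18.95
ee_pos: [0.468, -0.3122, 0.0564]
tcp_rot: [-2.935, 1.12, -0.001]
contact_force: [1.9, 5.0, 0.5]
opening: 0.012
gripper_force: 45.0
[ 1.5294528  -0.77008619  0.33533316]
```

Both stops were felt about 1.3 rad apart. Releasing and rising.

```bash
echo '[{}, {}, {}, {}]' | python3 nudge.py 0.045
echo '[{"pos":[0, 0, -0.02]}, {"pos":[0, 0, -0.04]}, {"pos":[0, 0, -0.05]}, {"pos":[0, 0, -0.05]}, {"rot":[0, 0, 0.18]}, {}, {}]' | python3 nudge.py
echo '[{"pos":[-0.03, 0, -0.05], "rot":[0, 0, -0.18]}, {"pos":[-0.03, 0, -0.03], "rot":[0, 0, -0.18]}, {"rot":[0, 0, -0.18]}, {"rot":[0, 0, -0.15]}, {}, {}]' | python3 nudge.py
python3 - <<'E'
from h import *
w=cam('wrist'); s=cam('scene'); t=cam('top'); save(w,'w6')
for n,im in (('w',w),('t',t),('s',s)):
  for c in ('red','orange','green','yellow','blue'):
    for a,r,u,v in blobs(im,c,40,roi=None if n=='w' else ((185,140,400,240) if n=='t' else (140,90,300,280))):
      print(n,c,a,np.round(r[0],1),np.round(r[1],1),round(r[2]),onz(im,*r[0],.044 if c=='orange' else .118)[:2].round(4))
f=np.array(w['frame']).astype(int).sum(2)
# expected wing tips & jaw in wrist image
for k in (0,1.15,1.3):
    a=-.06+.65-k; d=np.array([np.cos(a),np.sin(a),0]); c=np.array([.4688,-.3132,.085]); print(k,proj(w,c+.025*d).round(1),proj(w,c-.025*d).round(1))
u0,v0=proj(w,[.4688,-.3132,.085]).astype(int)
for v in range(max(0,v0-34),min(384,v0+36),3): print(v,''.join('#' if x<75 else '+' if x<140 else 'W' if x>450 else '.' for x in f[v,max(0,u0-36):u0+36:2]))
print(u0,v0,arm.get_obs()['contact_force'])
E
```

```text
time: 19.45
ee_pos: [0.4674, -0.3127, 0.0563]
tcp_rot: [2.934, -1.122, -0.001]
contact_force: [0.2, -0.9, -0.5]
opening: 0.0415
gripper_force: 0.0
time: 20.32
ee_pos: [0.4671, -0.3123, 0.2154]
tcp_rot: [2.824, -1.377, -0.003]
contact_force: [1.1, 0.3, 1.1]
opening: 0.0452
gripper_force: 0.0
time: 21.08
ee_pos: [0.4268, -0.2688, 0.2957]
tcp_rot: [-3.122, 0.347, 0.002]
contact_force: [-0.1, 0.9, -0.2]
opening: 0.045
gripper_force: 0.0
w red 1750.5 [172.6 147.4] [64.4 29.8] 78 [ 0.477  -0.1842]
w orange 524.0 [207.7 137.8] [57.5 11.2] 79 [ 0.4753 -0.2147]
w yellow 1151.5 [489.  128.5] [31. 44.] 90 [ 0.4178 -0.5452]
w blue 663.5 [10.5 85. ] [21. 64.] 0 [ 0.5823 -0.0293]
w blue 3011.0 [47. 84.] [ 94. 104.] 0 [ 0.5744 -0.0691]
t green 309.5 [240.2 166.4] [12.9 27. ] 3 [0.5944 0.0753]
t yellow 344.5 [258.  167.5] [27. 14.] 90 [0.5913 0.0313]
t blue 113.5 [245.9 186.4] [29.9 94.2] 74 [0.5445 0.0618]
t blue 325.5 [276.5 168.5] [27. 13.] 90 [ 0.5883 -0.0145]
s red 273.5 [188.3 125.5] [12.4 27.8] 53 [ 0.4759 -0.1884]
s green 275.0 [235.3 207.3] [12.9 24.7] 48 [0.5877 0.0732]
s yellow 259.0 [221
[... 640 characters left out ...]
18 ..................++...+.....WWWWWWW
121 .................++....+.....WWWWWWW
124 .................+....+......WWWWWWW
127 ................+....++.+....WWWWWWW
130 ...............++...++..+.....WWWWWW
133 ..............++...++.........WWWWWW
136 .............++.+.++..........WWWWWW
139 .............#WWWW+..+........WWWWWW
142 ............+WWWWW............WWWWWW
145 WW...........+WWW.............WWWWWW
148 WW............................WWWWWW
151 ...............................WWWWW
154 ...............................WWWWW
157 ...............................WWWWW
160 ...............................WWWWW
163 ..............................WWWWWW
279 128 [ 0.14984098  0.70187085 -0.77855662]
```

```bash
python3 -c "
from rig import arm
print(arm.sign_off())"
```

```text
the job is handed in; nothing more can be done
None
```

The job is handed in, with no verdict returned: the red cassette stands released in the dock slot, the knob was wound back to its start stop and then forward to its clamped stop, the green, yellow and blue cassettes hadn't moved in the final images, and I didn't re-check the grey cassette, badges or marker.

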